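# Unfold the easel leg and stand the framed print on the tile

### The arm

A 6-joint arm with a two-finger parallel gripper is mounted at the origin on the work surface. World frame = base frame: x ahead of the robot, y to its left, z up, the work surface at z = 0. Lengths are in m, angles in rad, forces in N, time in s.
With the tool pointing down it reaches from about 0.35 to 0.775 m from the base axis. Payload 7.3 kg.
Tool frame: the origin (TCP) lies at the very end of the fingers, on their centre line; the grasp point (between the pads) lies grip_point_offset behind it (grip_point_offset is the distance from the TCP to the grasp point, in m); z points along the fingers, y is the direction in which the jaws open and shut (so a half turn about z gives the same grasp; the last joint's range is limited). The gripper opens to 92 mm and grips with 3 to 60 N. Pads are 19 mm wide; open, the fingers measure 130 mm over their backs; the gripper's body (75 mm by 190 mm) begins 47 mm behind the grasp point.
Start: joints at [-1.342, 0.342, 1.524, -0, 1.275, -0.146], TCP at [0.192, -0.489, 0.204] pointing down, gripper open.
Joint ranges: [-2.53, 2.53], [-0.77, 2.02], [0.04, 2.7], [-1, 4.14], [0.28, 2.66], [-3.11, 3.11]. Speed limits (rad/s): [2.57, 2.57, 3.14, 3.14, 3.14, 3.14].

### API

Orientations are given as [roll, pitch, yaw] about the fixed x, y, z axes, in that order (R = Rz(yaw) Ry(pitch) Rx(roll)).
In Python, from cell import * gives the robot as it stands.
- The arm moves only by the shell command python3 -m inch 'ROWS' [OPENING] [FORCE]. ROWS is JSON, a list that holds one entry, the list of rows, each a list of 4 numbers: the shift along the tool's x, y, z in mm, then the turn about the tool's z in rad. In form: [[[x, y, z, roll], ...]]. A call has 1 to 10 rows; each row shifts and turns the commanded pose from where the row before left it, along the tool's axes as they then stand; what a row does not reach is not made up. A row lasts 1/8 s, in which the tool goes at most 62.5 mm and 10.7 degrees, less where a joint would pass 70% of its speed; a pose out of reach is approached as far as the arm can. A call with a gripper value outside its range is refused whole. OPENING is the closure, from -1 (fully open) to 1 (shut), set as the call begins (- or left out, the last holds). The fingers move at their own pace and stop on an object; FORCE is the grip in N (left out, the last holds). Time passes only in rows, so rows that do not move let the fingers close. It gives the time, the measured TCP pose, the force and the opening at its end, in the units of the state.
- observe(): the state, without advancing time (a new reading comes with each control period).
- read_camera(name): name is "side" or "top"; returns a dict with "img" (480x640x3 uint8, blue, green, red), "fx", "fy", "cx", "cy" (pixels), "eye" and "rotation" of the camera in the world. Camera axes: x right, y down, z forward; pixel columns grow to the right and rows downward; lengths in m; the calibration is good to about 2 mm. A picture is of the moment at which its call begins. There is no depth.
- hand_in(): hands the job in, once; it reports no verdict.
Trained networks look in the newest picture that a camera, given by its name, has taken for a name from the list of things; names that differ only in an ending like _2 or _b are one class to them, and where a whole thing is asked for, a point or a joint stands for the part that bears it (a point fixed in the world has none). Each returns a list of dicts, best first, with "conf" (0 to 1); they miss things now and then, are a little off and sometimes report something else, mostly with a low value. They report only what shows in the picture. A call takes as long as a camera call. They do not tell look-alikes from the thing itself.
- boxes_of(camera, label): "at" ([row, column] in pixels, amid what is visible of it).
- place_of(camera, label): "at" ([row, column] in pixels: a listed point, or the origin of a listed thing).
The state is a dict: "time": time; "qpos": joint angles; "qvel": joint speeds; "joint_efforts": joint torques, N m; "tool_pos": TCP position; "tool_rot": TCP orientation; "contact_force": force on the tool from outside, world axes, zero at the start; "torque": the same for the moment, N m; "opening": finger opening in m.
Only numpy, scipy, OpenCV 4.12 (cv2) and the standard library are available. Lean on these libraries where they do the work, as an engineer would, in place of code of your own. Each camera call takes 0.05 s, during which the arm holds its last target. There are 200 camera calls.

### The job

The framed print leans with its face against the adobe brick. Unfold the easel leg on its back all the way, then stand the print on its leg in the middle of the bare part of the square tile, beside the jar, square with the tile and facing its front edge (the one away from the robot). Set it down gently, touching neither jar, dish nor spoon rest and leaving those where they are.

Things in the scene. Friction and masses are not known exactly. Their poses are not given: they have to be found in the camera images.
- frame: Framed print, dark wood, 150 wide x 200 tall x 16 thick (mm), about 0.5 kg. Origin: middle of bottom edge, mid-thickness; z up its height, y along its width, picture looks to -x (face x = -8), back of rails at x = +8. Rails 20 wide; behind, the backing board is sunk to x = +2. At the start it leans with its top tipped 38 deg from vertical towards its face, back looking up and away from the brick.
- leg (a joint): Hinge of the easel leg on the frame's back, rad. 0: folded flat; the foot swings out away from the back (frame +x) to a stop at 0.50. Stiff by friction (about 0.2 N at the foot), stays where it is left. Starts at 0 to 0.06.
- leg_hinge (a point): Middle of the leg's hinge line, at frame (12, 0, 140) mm; the line runs along frame y. With the leg at its stop the frame stands on its back bottom edge and the leg's end, leaning back about 0.265 rad (15 deg); the leg's end is then 69 mm behind the back bottom edge.
- leg_foot (a point): Middle of the leg's free end, 137 mm from the hinge; folded, at frame (12, 0, 3) mm. The leg is a plain pale wooden strip, 32 wide (frame y), 7 thick (frame x 8.5 to 15.5 folded). Between the rails there is a 6.5 mm gap below it to the backing board: its long edges can be pinched from behind 30 to 110 mm up from the frame's bottom edge.
- frame_top (a point): Middle of the frame's top edge, at frame (0, 0, 200) mm: the top rail, 16 thick and 20 high, can be gripped here across its thickness. At the start the top 70 mm of the frame overhangs the brick.
- frame_corner_a (a point): Back bottom corner of the frame at frame (8, 75, 0) mm.
- frame_corner_b (a point): Back bottom corner of the frame at frame (8, -75, 0) mm.
- tile: Square glazed ceramic tile 360 x 360 x 12 mm, fixed flat on the seat, cream coloured. Origin: centre of its underside; top surface at z = 12 mm; x points to its front edge, away from the robot.
- tile_front (a point): Middle of the tile's front edge, on top, at tile (180, 0, 12) mm.
- bare_spot (a point): On the tile's top: middle of the bare part, 65 mm in front of the tile's centre and 88 mm to one side; the jar stands at the same place on the other side. About 170 mm square is free here. The standing frame's footprint (back bottom edge to leg) should lie about centred on it.
- adobe: Adobe brick 356 (its x) x 254 (its y) x 102 mm high, fixed on the seat; origin at the centre of its underside. The frame leans on the top edge of its -y side.
- jar: White clay seed jar, squat, 110 mm across, 87 mm high, loose on the tile; origin at the centre of its underside.
- dish: Dark polished stone dish, 120 mm across, 28 mm high, loose on the rear half of the tile; origin at the centre of its underside.
- rest: Wooden spoon rest 155 (its y) x 84 x 16 mm, loose on the rear half of the tile; origin on its underside near its middle.
Things that resemble listed ones, but are neither listed nor needed, are in the scene too. Of the things like the rest, leave any that is purple or yellow; of the rest the larger one is meant.

How it is judged:
By the outcome, as a careful person would: the job done as asked, in the order asked, and still so for the second after the job is handed in, with the robot touching nothing.
It also fails if it takes over 58 s, if anything falls off the work surface, if the arm or the gripper's body presses on something with over 40 N, if the wrist force passes 120 N, or if a joint passes its speed limit or range.

## Working session

There is one attempt and no reset: what is moved stays moved. The work goes in short steps, Python scripts to look and compute and a shell command to move; the robot and the scene stay as the last step left them, time stands still between calls to the robot, and variables do not carry over. Pictures are saved under pics/ and viewed, about 8 in all and at most 12, crops included, and the job is handed in when it is done.

```bash
ls; mkdir -p pics; cat > h.py <<'E'
from cell import *
import numpy as np, cv2
from scipy.spatial.transform import Rotation as Ro
def ray(c,rc):
    r,col=rc; d=np.array([(col-c["cx"])/c["fx"],(r-c["cy"])/c["fy"],1.]); return np.array(c["eye"]),np.array(c["rotation"])@d
def onz(c,rc,z):
    e,d=ray(c,rc); return e+d*(z-e[2])/d[2]
def tri(c1,p1,c2,p2):
    e1,d1=ray(c1,p1);e2,d2=ray(c2,p2)
    A=np.stack([d1,-d2],1);s=np.linalg.lstsq(A,e2-e1,rcond=None)[0]
    a=e1+d1*s[0];b=e2+d2*s[1];return (a+b)/2,np.linalg.norm(a-b)
def proj(c,P):
    q=np.array(c["rotation"]).T@(np.array(P)-np.array(c["eye"]));return [c["cy"]+c["fy"]*q[1]/q[2],c["cx"]+c["fx"]*q[0]/q[2]]
E
python3 - <<'E'
from h import *
C={n:read_camera(n) for n in("side","top")}
for n in C:
    cv2.imwrite(f"pics/{n}0.png",C[n]["img"]); print(n,np.round(C[n]["eye"],3),np.round(C[n]["rotation"],3).tolist(),C[n]["fx"])
for l in "leg_hinge leg_foot frame_top frame_corner_a tile tile_front bare_spot adobe jar dish rest".split():
    for n in C: print(l,n,[(np.round(d["at"]).tolist(),round(d["conf"],2)) for d in place_of(n,l)[:4]])
s=observe();print(s)
E
ls
```

```text
pics
side [-0.091  1.106  0.807] [-2.061, -0.019, -2.663] 581.1823027270472
top [ 0.373 -0.014  1.618] [-3.05, 0.013, -1.594] 571.692176915012
leg_hinge side []
leg_hinge top [([230.0, 221.0], 0.93), ([239.0, 260.0], 0.66)]
leg_foot side []
leg_foot top [([235.0, 253.0], 0.73), ([238.0, 260.0], 0.68)]
frame_top side [([292.0, 208.0], 0.83)]
frame_top top [([228.0, 201.0], 0.98)]
frame_corner_a side []
frame_corner_a top [([212.0, 257.0], 0.92), ([267.0, 260.0], 0.84), ([216.0, 406.0], 0.27)]
tile side [([259.0, 327.0], 0.91)]
tile top [([241.0, 378.0], 0.69)]
tile_front side [([243.0, 269.0], 0.93)]
tile_front top [([180.0, 377.0], 0.61)]
bare_spot side []
bare_spot top []
adobe side [([377.0, 188.0], 0.82)]
adobe top [([241.0, 181.0], 0.82), ([179.0, 376.0], 0.38)]
jar side [([239.0, 320.0], 0.69)]
jar top [([215.0, 404.0], 0.8)]
dish side []
dish top [([280.0, 415.0], 0.61)]
rest side [([335.0, 325.0], 0.71), ([222.0, 357.0], 0.64)]
rest top [([282.0, 349.0], 0.87), ([299.0, 276.0], 0.87), ([344.0, 470.0], 0.63), ([228.0, 473.0], 0.63)]
{'time': 1.2, 'qpos': array([-1.34199236e+00,  3.42000810e-01,  1.52411434e+00, -1.18567161e-07,
        1.27539883e+00, -1.46009931e-01]), 'qvel': array([ 0.000996  , -0.00106183, -0.00211788, -0.00087448, -0.0023942 ,
       -0.00142482]), 'joint_efforts': array([ 2.07423222e-04, -4.31143391e+01, -2.44477272e+01,  7.19522196e-02,
        4.84497368e-02,  2.13340599e-05]), 'tool_pos': array([ 0.19222128, -0.48856021,  0.20383507]), 'tool_rot': array([3.14151483e+00, 1.15586758e-05, 3.74813934e-01]), 'contact_force': array([-0.15736472, -0.15931388,  0.54960105]), 'torque': array([-0.04264984,  0.03810031, -0.0095537 ]), 'opening': 0.091590026672624}
h.py
pics
```

View images.

```bash
sed -i 's/np.array(c\["rotation"\])/RR(c)/g' h.py; cat >> h.py <<'E'
def RR(c): return Ro.from_euler("xyz",c["rotation"]).as_matrix()
E
cat > det.py <<'E'
E
python3 - <<'E'
import cv2
t=cv2.imread("pics/top0.png")[120:370,150:500];cv2.imwrite("pics/top0c.png",cv2.resize(t,None,fx=2.2,fy=2.2,interpolation=cv2.INTER_CUBIC))
E
```

```text
(no output)
```

View pics/side0.png

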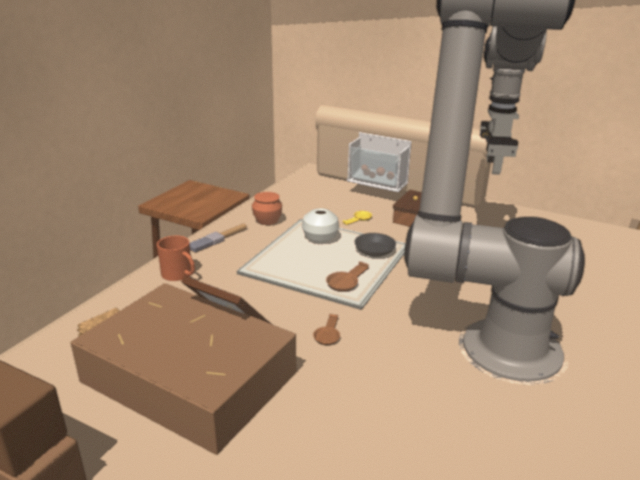

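```bash
sleep 1
```

```text
(no output)
```

View pics/top0c.png

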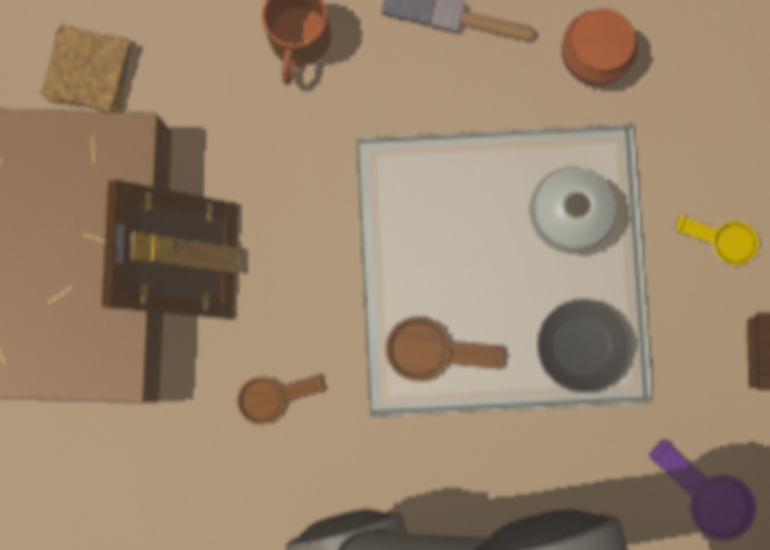

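Side view: brick at lower left (row 345, col 185), frame leaning on its far-right side (290, 225), tile amid (260, 327), robot at right. Top crop: the frame's pale leg runs from (230,221) to (238,260) full-image pixels. The tile holds the jar (215,412), dish (277,415) and the larger brown spoon rest (278,345). The look-alikes are a smaller brown one at (300,270) off the tile, a yellow and a purple. The bare part is at front left, around (215,345). Only the frame gets handled, and there is just one.

```bash
python3 - <<'E'
from h import *
from scipy.optimize import least_squares
C={n:read_camera(n) for n in("side","top")}
c=C["top"];s=C["side"]
M={"leg_hinge":(12,0,140),"frame_top":(0,0,200),"frame_corner_a":(8,75,0),"frame_corner_b":(8,-75,0),"leg_foot":(12,0,3)}
obs=[]
for l,m in M.items():
    for d in place_of("top",l)[:2]: print(l,np.round(d["at"],1),round(d["conf"],2))
def pose(p):
    t=np.radians(38);yaw=p[2]  # frame axes when face looks +y (yaw=0)
    X=np.array([0,-np.cos(t),np.sin(t)]);Z=np.array([0,np.sin(t),np.cos(t)]);R=np.stack([X,np.cross(Z,X),Z],1)
    return Ro.from_euler("z",yaw).as_matrix()@R,np.array([p[0],p[1],.0049])
pix=[("leg_hinge",c,(230,221)),("frame_top",c,(228,201)),("frame_top",s,(292,208)),("frame_corner_a",c,(212,257)),("frame_corner_b",c,(267,260))]
def res(p):
    R,o=pose(p);return np.concatenate([np.array(proj(k,R@(np.array(M[l])/1e3)+o))-q for l,k,q in pix])
f=least_squares(res,[.4,.25,0]);print(f.x,np.round(f.fun,1))
R,o=pose(f.x)
for l,m in list(M.items())+[("pinch",(12,0,60))]: print(l,np.round(R@(np.array(m)/1e3)+o,4),np.round(proj(c,R@(np.array(m)/1e3)+o)))
# tile corners by colour / from crop clicks (crop/2.2+150,120)
pts=[(632,127),(358,141),(373,412),(650,398)]
W=np.array([onz(c,(y/2.2+120,x/2.2+150),.012)[:2] for x,y in pts]);print("tile",np.round(W,4).tolist(),W.mean(0))
for a,b in((0,1),(1,2),(2,3),(3,0)):print(np.linalg.norm(W[a]-W[b]),np.degrees(np.arctan2(*(W[b]-W[a])[::-1])))
for l in("tile","tile_front"):
  print(l,[ (np.round(onz(k,place_of(n,l)[0]["at"],z),4)) for n,k in C.items() for z in [0 if l=="tile" else .012]])
for l in("jar","dish","adobe"):
  d=place_of("top",l); print(l,np.round(onz(c,d[0]["at"],.012 if l!="adobe" else 0),4) if d else None)
print(observe()["time"])
E
```

```text
leg_hinge [227.8 220.6] 0.92
leg_hinge [240.6 178.7] 0.38
frame_top [228.2 197.5] 0.87
frame_corner_a [211.8 258.7] 0.93
frame_corner_a [266.9 258.7] 0.88
frame_corner_b [211.8 258.7] 0.93
frame_corner_b [266.9 258.7] 0.88
leg_foot [239.1 258.1] 0.85
[ 0.55940985  0.19937041 -0.05273657] [ 1.8 -0.4  1.4 -1.4 -3.9  1.6 -0.7  1.6 -3.1 -3.6]
leg_hinge [0.5635 0.276  0.1226] [232. 221.]
frame_top [0.5659 0.3223 0.1625] [229. 200.]
frame_corner_a [0.634  0.1891 0.0098] [211. 259.]
frame_corner_b [0.4842 0.197  0.0098] [264. 256.]
leg_foot [0.559  0.1918 0.0147] [237. 258.]
pinch [0.5609 0.2268 0.0596] [235. 243.]
tile [[0.7174, -0.3217], [0.7082, 0.0333], [0.3583, 0.0216], [0.3679, -0.3301]] [ 0.53796601 -0.14924453]
0.35503811637376487 91.49438946576771
0.350069562412188 -178.08483717139273
0.3518020363029517 -88.42915684089442
0.34959132243015173 1.3853104560399898
tile [array([ 0.5403, -0.161 ,  0.    ]), array([ 0.5458, -0.1492,  0.    ])]
tile_front [array([ 0.7134, -0.144 ,  0.012 ]), array([ 0.7118, -0.1526,  0.012 ])]
jar [ 0.6203 -0.2287  0.012 ]
dish [ 0.4367 -0.2448  0.012 ]
adobe [0.5597 0.411  0.    ]
1.9
```

```bash
cat >> h.py <<'E'
def to(tgt,yaw=None):
    s=observe();p=np.array(s["tool_pos"]);y=s["tool_rot"][2];d=np.array(tgt)-p
    R=Ro.from_euler("xyz",[np.pi,0,y]).as_matrix();print("t",round(s["time"],2),"pos",np.round(p,4),"yaw",round(y,4),"F",np.round(s["contact_force"],2),"open",round(s["opening"],4),"-> tool mm",np.round(R.T@d*1e3,1),"roll",None if yaw is None else round(-(yaw-y),4))
E
python3 -m inch '[[[0,0,-8,-0.163],[0,0,-8,-0.163],[0,0,-8,-0.163],[0,0,-8,-0.163],[0,0,-8,-0.163],[0,0,-8,-0.163],[0,0,-8,-0.165]]]' -0.13
python3 - <<'E'
from h import *
import cell
print(getattr(cell,"grip_point_offset",None))
to([.561,.221,.25],1.518)
E
```

```text
time: 2.78
tool_pos: [0.1922, -0.4885, 0.2601]
tool_rot: [3.142, 0.0, 1.523]
contact_force: [-0.1, 0.2, 0.5]
opening: 0.052
0.0188
t 2.77 pos [ 0.1922 -0.4885  0.2601] yaw 1.5232 F [-0.08  0.17  0.53] open 0.052 -> tool mm [726.3 334.6  10.1] roll 0.0052
```

```bash

python3 -m inch '[[[48,30,0,0],[48,30,0,0],[48,30,0,0],[48,30,0,0],[48,30,0,0],[48,30,0,0],[48,30,0,0],[48,30,0,0],[48,30,0,0],[48,30,0,0]]]'
python3 -m inch '[[[50,7,0,0],[50,7,0,0],[50,7,0,0],[50,7,0,0],[46,7,0,0],[0,0,0,0],[0,0,0,0]]]'
python3 - <<'E'
from h import *
to([.561,.221,.25],1.518)
c=read_camera("top");t=c["img"][150:330,150:410];cv2.imwrite("pics/top1.png",cv2.resize(t,None,fx=3,fy=3,interpolation=cv2.INTER_CUBIC))
c=read_camera("side");t=c["img"][220:400,100:360];cv2.imwrite("pics/side1.png",cv2.resize(t,None,fx=3,fy=3,interpolation=cv2.INTER_CUBIC))
E
```

```text
time: 4.03
tool_pos: [0.5181, -0.0234, 0.26]
tool_rot: [3.141, 0.0, 1.518]
contact_force: [0.1, -0.9, 0.2]
opening: 0.0516
time: 4.9
tool_pos: [0.565, 0.2182, 0.2595]
tool_rot: [-3.141, 0.001, 1.518]
contact_force: [-0.6, -0.2, -0.2]
opening: 0.0519
t 4.9 pos [0.565  0.2182 0.2595] yaw 1.518 F [-0.63 -0.21 -0.22] open 0.0519 -> tool mm [ 2.6 -4.2  9.5] roll 0.0
```

```bash
sleep 0
python3 -m inch '[[[1,-2,30,0],[1,-2,40,0],[0,0,40,0],[0,0,35,0],[0,0,15,0],[0,0,0,0]]]'
python3 - <<'E'
from h import *
to([.561,.221,.053],1.518)
a=read_camera("top")["img"][150:330,170:370];b=read_camera("side")["img"][200:380,130:330]
cv2.imwrite("pics/p2.png",cv2.resize(np.hstack([a,b]),None,fx=2,fy=2,interpolation=cv2.INTER_CUBIC))
E
```

```text
time: 5.75
tool_pos: [0.5613, 0.2201, 0.0996]
tool_rot: [-3.141, 0.0, 1.517]
contact_force: [0.0, 0.1, 0.7]
opening: 0.0518
t 5.75 pos [0.5613 0.2201 0.0996] yaw 1.5167 F [0.04 0.06 0.7 ] open 0.0518 -> tool mm [ 0.9 -0.3 46.6] roll -0.0013
```

View pics/p2.png

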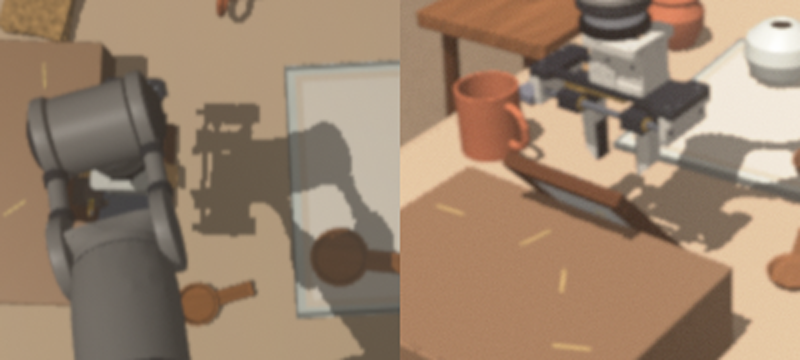

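The top view (left half) shows the arm over the frame. In the side view (right half) the two fingers hang at crop (597,140) and (648,150), just behind the frame's top edge, which matches the plan. I'll descend in steps and watch the force.

```bash

python3 -m inch '[[[1,0,14,0],[0,0,12,0],[0,0,8,0],[0,0,0,0]]]'
python3 -m inch '[[[0,0,5,0],[0,0,4,0],[0,0,0,0]]]'
python3 -c "
from h import *
to([.561,.221,.053],1.518)"
```

```text
time: 6.35
tool_pos: [0.5608, 0.2217, 0.0648]
tool_rot: [-3.14, 0.001, 1.518]
contact_force: [0.3, -0.1, 0.3]
opening: 0.0519
time: 6.72
tool_pos: [0.5612, 0.2218, 0.0565]
tool_rot: [-3.141, 0.0, 1.518]
contact_force: [0.3, 0.3, 0.9]
opening: 0.0517
t 6.72 pos [0.5612 0.2218 0.0565] yaw 1.5179 F [0.34 0.26 0.93] open 0.0517 -> tool mm [-0.8 -0.2  3.5] roll -0.0001
```

```bash

python3 -m inch '[[[0,0,3,0],[0,0,0,0]]]'
python3 -m inch '[[[0,0,0,0],[0,0,0,0],[0,0,0,0],[0,0,0,0]]]' 1 5
```

```text
time: 6.98
tool_pos: [0.5613, 0.2218, 0.0536]
tool_rot: [-3.141, 0.0, 1.518]
contact_force: [-0.3, -0.8, -0.2]
opening: 0.0522
time: 7.48
tool_pos: [0.5614, 0.2218, 0.0538]
tool_rot: [3.141, 0.0, 1.518]
contact_force: [-0.6, 0.7, -0.1]
opening: 0.0167
```

The fingers passed over the leg, so the frame sits lower or farther than I fitted. I'll reopen, back off and refit using the foot and hinge points.

```bash

python3 -m inch '[[[0,0,-2,0],[0,0,0,0],[0,0,0,0],[0,0,0,0],[0,0,0,0]]]' -0.13 5
python3 - <<'E'
from h import *
from scipy.optimize import least_squares
c=read_camera("top");s=read_camera("side")
for l in("frame_top","frame_corner_a"): print(l,[(np.round(d["at"],1),round(d["conf"],2)) for d in place_of("side",l)[:3]],[(np.round(d["at"],1),round(d["conf"],2)) for d in place_of("top",l)[:3]])
print("corners on z .0098",onz(c,(211.8,258.5),.0098),onz(c,(267,258.7),.0098),"hinge",onz(c,(229,220.8),.1226),"foot",onz(c,(237,257),.0147),"top",onz(c,(228,201),.1625),onz(c,(228.2,197.5),.1625))
print("top tri",tri(c,(228,199.5),s,(292,208)))
# side-view edges
a=s["img"][250:350,160:290];b=c["img"][195:290,180:280]
a=cv2.resize(a,(650,500),interpolation=cv2.INTER_CUBIC)
cv2.imwrite("pics/p3.png",a)
E
```

```text
time: 8.1
tool_pos: [0.5614, 0.2218, 0.0558]
tool_rot: [-3.142, 0.0, 1.518]
contact_force: [0.2, 0.5, 0.2]
opening: 0.0513
frame_top [(array([287.6, 207. ]), 0.89)] [(array([228.4, 198.5]), 0.96)]
frame_corner_a [] [(array([216.4, 259.1]), 0.76)]
corners on z .0098 [0.63257526 0.18937484 0.0098    ] [0.47521806 0.19075371 0.0098    ] hinge [0.57095537 0.2754186  0.1226    ] foot [0.55992891 0.19388995 0.0147    ] top [0.56952394 0.31874316 0.1625    ] [0.56922808 0.32777529 0.1625    ]
top tri (array([0.57020883, 0.3243641 , 0.15294808]), np.float64(0.0016293147714444374))
```

View pics/p3.png

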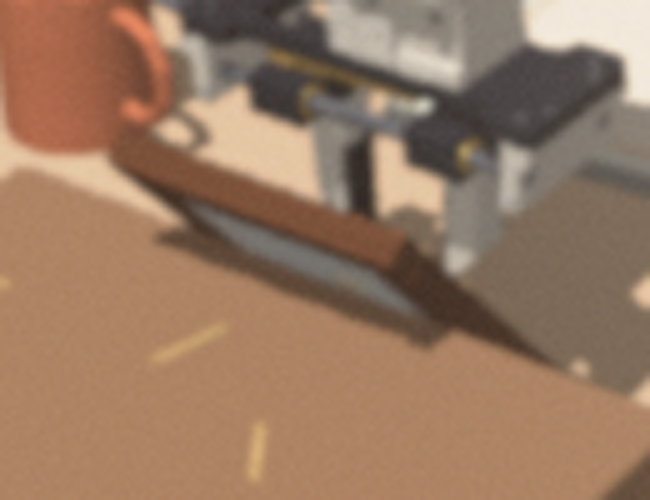

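The side crop shows the fingers at crop (340,170) and (460,230) going down behind the frame's back, clear of it. Triangulation puts the top about 10 mm lower than fitted, so I'll go down until I feel contact.

```bash

python3 -m inch '[[[0,0,3,0],[0,0,2,0],[0,0,0,0]]]'
python3 -m inch '[[[0,3,3,0],[0,0,2,0],[0,0,0,0]]]'
python3 -m inch '[[[0,0,2,0],[0,0,0,0]]]'
python3 -m inch '[[[0,0,2,0],[0,0,0,0]]]'
```

```text
time: 8.78
tool_pos: [0.5612, 0.2218, 0.0505]
tool_rot: [-3.141, 0.0, 1.518]
contact_force: [-0.1, -0.2, -0.6]
opening: 0.0522
time: 9.15
tool_pos: [0.5642, 0.2216, 0.0455]
tool_rot: [-3.141, 0.0, 1.518]
contact_force: [-0.4, 0.2, 0.8]
opening: 0.052
time: 9.4
tool_pos: [0.5642, 0.2217, 0.0436]
tool_rot: [-3.141, 0.0, 1.518]
contact_force: [-0.9, -0.7, 0.1]
opening: 0.0518
time: 9.65
tool_pos: [0.5642, 0.2217, 0.0416]
tool_rot: [-3.141, 0.0, 1.518]
contact_force: [-0.7, 0.1, -0.6]
opening: 0.0519
```

```bash
python3 - <<'E'
import cv2
t=cv2.imread("pics/top0.png")[190:275,185:270];cv2.imwrite("pics/p4.png",cv2.resize(t,(595,595),interpolation=cv2.INTER_CUBIC))
E
```

```text
(no output)
```

View pics/p4.png

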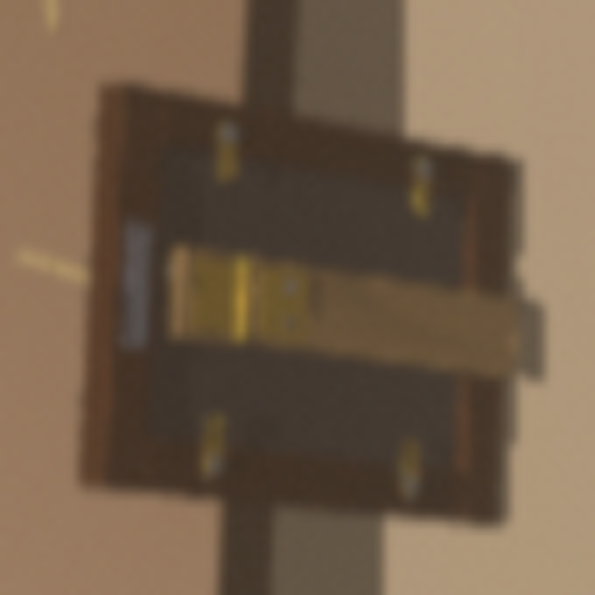

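The enlarged top crop shows the frame's corners clearly: back bottom (520,160) and (504,522), back top (125,88) and (105,487), front top (103,85) and (80,485). The hinge pin is at (242,300) and the foot at (512,336). I'll refit on these.

```bash
python3 - <<'E'
from h import *
from scipy.optimize import least_squares
c=read_camera("top");s=read_camera("side")
P=[((8,75,0),520,160),((8,-75,0),504,522),((8,75,200),125,88),((8,-75,200),105,487),((-8,75,200),103,85),((-8,-75,200),80,485),((14,0,3),512,336),((15,0,140),242,300)]
S=[((0,0,200),(290,207.5))]
def pose(p,t):
    X=np.array([0,-np.cos(t),np.sin(t)]);Z=np.array([0,np.sin(t),np.cos(t)]);R=np.stack([X,np.cross(Z,X),Z],1)
    return Ro.from_euler("z",p[2]).as_matrix()@R,np.array([p[0],p[1],8e-3*np.sin(t)+p[3]])
def res(p,ft,fz):
    q=[*p[:3],p[3]*fz];R,o=pose(q,np.radians(38)+p[4]*ft)
    return np.concatenate([np.array(proj(c,R@(np.array(m)/1e3)+o))-(190+y/7,185+x/7) for m,x,y in P]+[np.array(proj(s,R@(np.array(m)/1e3)+o))-q for m,q in S])
for ft,fz in((0,0),(1,0),(1,1)):
    f=least_squares(res,[.56,.2,0,0,0],args=(ft,fz));print(np.round(f.x,4),np.round(f.fun,1),f.cost)
    R,o=pose([*f.x[:3],f.x[3]*fz],np.radians(38)+f.x[4]*ft)
    for m in((12,0,60),(12,0,80),(0,0,200),(12,0,140)):print(m,np.round(R@(np.array(m)/1e3)+o,4))
E
```

```text
[ 0.5567  0.2005 -0.0572  0.      0.    ] [-0.6 -1.   0.3 -1.1 -1.4 -0.1 -0.3 -0.4 -0.4 -0.9  0.1 -0.8  0.2 -0.3
 -0.2  1.4 -1.4  2.6] 8.54981251206384
(12, 0, 60) [0.5583 0.2279 0.0596]
(12, 0, 80) [0.559  0.2402 0.0754]
(0, 0, 200) [0.5637 0.3234 0.1625]
(12, 0, 140) [0.5611 0.2771 0.1226]
[ 0.5567  0.1979 -0.059   0.      0.0256] [-0.6 -0.1  0.3 -0.2 -1.3 -0.4 -0.4 -0.8 -0.3 -1.1  0.1 -1.   0.2  0.5
 -0.2  1.4  0.1  2.1] 6.0817731062116875
(12, 0, 60) [0.5584 0.2267 0.059 ]
(12, 0, 80) [0.5591 0.2394 0.0745]
(0, 0, 200) [0.5642 0.3248 0.1595]
(12, 0, 140) [0.5614 0.2774 0.1208]
[ 0.5569  0.1987 -0.059  -0.0019  0.0192] [-0.6 -0.2  0.2 -0.4 -1.3 -0.2 -0.4 -0.6 -0.4 -0.9  0.  -0.9  0.2  0.4
 -0.2  1.4  0.5  2.1] 5.885544836104793
(12, 0, 60) [0.5586 0.2272 0.0573]
(12, 0, 80) [0.5594 0.2397 0.0728]
(0, 0, 200) [0.5644 0.3246 0.1583]
(12, 0, 140) [0.5616 0.2775 0.1194]
```

```bash

python3 -m inch '[[[0,-5,0,0],[0,0,2,0],[0,0,0,0]]]'
python3 -m inch '[[[0,0,0,0],[0,0,0,0],[0,0,0,0],[0,0,0,0]]]' 0.8 5
```

```text
time: 10.12
tool_pos: [0.5592, 0.222, 0.0397]
tool_rot: [-3.141, 0.0, 1.518]
contact_force: [0.9, -0.1, 0.9]
opening: 0.0517
time: 10.62
tool_pos: [0.5588, 0.222, 0.0396]
tool_rot: [-3.14, 0.0, 1.518]
contact_force: [-1.7, -0.4, 0.4]
opening: 0.0314
```

The grip reads 31 mm, which is the leg. I'll swing it out along the arc about its hinge.

```bash

python3 -m inch '[[[-3.4,0,-2.9,0],[-3.3,0,-2.9,0],[-3,0,-3.2,0],[-3,0,-3.2,0],[-2.7,0,-3.4,0],[-2.7,0,-3.5,0],[0,0,0,0]]]'
python3 -m inch '[[[-2.3,0,-3.7,0],[-2.3,0,-3.8,0],[-2,0,-3.9,0],[-1.9,0,-4,0],[0,0,0,0]]]'
python3 -m inch '[[[-1.6,0,-4.1,0],[0,0,0,0]]]'
python3 - <<'E'
from h import *
to([.561,.2,.053],1.518)
c=read_camera("side");t=c["img"][240:360,150:310]
print(place_of("side","leg_foot")[:2],place_of("side","frame_top")[:1])
cv2.imwrite("pics/p5.png",cv2.resize(t,None,fx=4,fy=4,interpolation=cv2.INTER_CUBIC))
E
```

```text
time: 11.5
tool_pos: [0.5587, 0.2038, 0.0594]
tool_rot: [3.141, -0.0, 1.518]
contact_force: [-2.8, 2.8, 1.8]
opening: 0.0315
time: 12.12
tool_pos: [0.5583, 0.1944, 0.0744]
tool_rot: [3.141, 0.001, 1.517]
contact_force: [-0.0, -2.3, -2.1]
opening: 0.0315
time: 12.38
tool_pos: [0.5579, 0.1935, 0.0785]
tool_rot: [3.141, 0.0, 1.518]
contact_force: [-0.2, -1.6, -3.0]
opening: 0.0309
t 12.38 pos [0.5579 0.1935 0.0785] yaw 1.5177 F [-0.18 -1.58 -3.02] open 0.0309 -> tool mm [ 6.7  2.7 25.5] roll -0.0003
[{'at': [279.3, 260.0], 'conf': 0.66}] [{'at': [295.0, 208.3], 'conf': 0.7}]
```

View pics/p5.png

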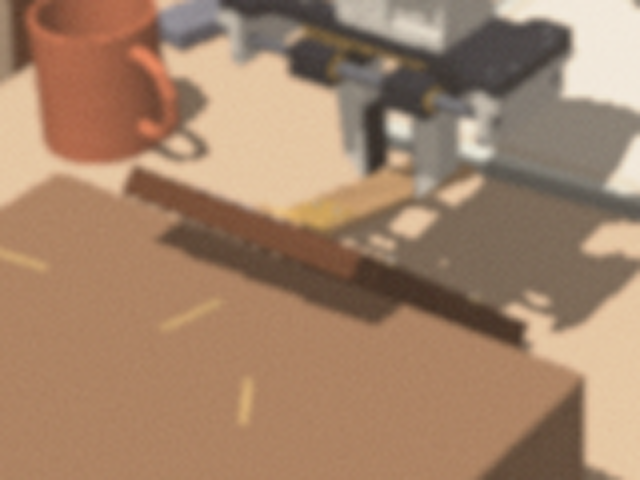

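The leg is now out at crop (400,190), held between the fingers. The frame has flattened slightly (its front is no longer visible) and the force is about -3 N in z, so the leg has hit its stop and I'm carrying part of the frame. I'll ease back a little and let go.

```bash

python3 -m inch '[[[1,0,3,0],[1.5,0,3,0],[0,0,0,0]]]'
python3 -m inch '[[[1.5,0,3,0],[0,0,0,0]]]'
python3 -c "
from h import *
print(place_of('side','frame_top')[:1]) if read_camera('side') else 0"
```

```text
time: 12.9
tool_pos: [0.5578, 0.1951, 0.0717]
tool_rot: [-3.141, 0.002, 1.518]
contact_force: [0.5, -6.1, -2.1]
opening: 0.0313
time: 13.15
tool_pos: [0.5579, 0.1964, 0.0687]
tool_rot: [-3.141, 0.002, 1.518]
contact_force: [-0.2, -7.2, -3.5]
opening: 0.0312
[{'at': [291.6, 207.7], 'conf': 0.77}]
```

```bash

python3 -m inch '[[[-2,0,0,0],[0,0,0,0]]]'
python3 -m inch '[[[0,0,0,0],[0,0,0,0],[0,0,0,0]]]' 0.1 5
python3 - <<'E'
from h import *
to([.561,.2,.053],1.518)
c=read_camera("side");t=c["img"][240:360,150:310]
print(place_of("side","frame_top")[:1])
cv2.imwrite("pics/p6.png",cv2.resize(t,None,fx=4,fy=4,interpolation=cv2.INTER_CUBIC))
E
```

```text
time: 13.5
tool_pos: [0.558, 0.1958, 0.0694]
tool_rot: [3.142, 0.0, 1.518]
contact_force: [0.2, -2.8, -1.9]
opening: 0.0312
time: 13.88
tool_pos: [0.5581, 0.1962, 0.0696]
tool_rot: [3.141, -0.0, 1.518]
contact_force: [-0.1, -0.1, 0.3]
opening: 0.0412
t 13.88 pos [0.5581 0.1962 0.0696] yaw 1.518 F [-0.07 -0.06  0.34] open 0.0412 -> tool mm [ 3.9  2.7 16.6] roll 0.0
[{'at': [260.6, 327.6], 'conf': 0.22}]
```

View pics/p6.png

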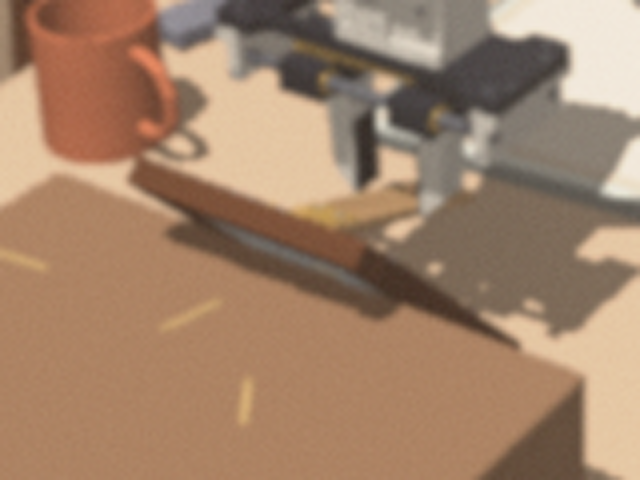

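The frame has settled again, back on the brick, with the leg sticking out at crop (390,205). I'll rise, move off and measure from above.

```bash

python3 -m inch '[[[0,0,-20,0],[-10,0,-40,0],[-30,0,-50,0],[-30,0,-50,0],[-50,-30,-30,0],[-50,-30,0,0],[-50,-30,0,0],[-50,-30,0,0],[0,0,0,0]]]' -1
python3 - <<'E'
from h import *
to([.561,.2,.053],1.518)
c=read_camera("top");cv2.imwrite("pics/top2.png",c["img"]);s=read_camera("side");cv2.imwrite("pics/side2.png",s["img"])
for l in("leg_hinge","leg_foot","frame_top","frame_corner_a"):
  for n in("top","side"): print(l,n,[(np.round(d["at"],1),round(d["conf"],2)) for d in place_of(n,l)[:3]])
a=cv2.resize(c["img"][180:280,180:280],(560,560),interpolation=cv2.INTER_CUBIC)
cv2.imwrite("pics/p7.png",a)
E
```

```text
time: 15.1
tool_pos: [0.4238, -0.0677, 0.2585]
tool_rot: [3.141, 0.001, 1.513]
contact_force: [0.0, 0.4, 0.2]
opening: 0.0921
t 15.1 pos [ 0.4238 -0.0677  0.2585] yaw 1.5126 F [0.04 0.41 0.21] open 0.0921 -> tool mm [275.2 121.4 205.5] roll -0.0054
leg_hinge top [(array([225.8, 221.9]), 0.96)]
leg_hinge side [(array([298.4, 224.8]), 0.87)]
leg_foot top [(array([236.9, 274. ]), 0.69)]
leg_foot side [(array([286.1, 260.7]), 0.7)]
frame_top top [(array([227. , 201.4]), 0.74), (array([212. , 260.5]), 0.67)]
frame_top side [(array([292.4, 207.8]), 0.63)]
frame_corner_a top [(array([213.9, 261.6]), 0.63)]
frame_corner_a side [(array([323.8, 279.1]), 0.84)]
```

View pics/p7.png

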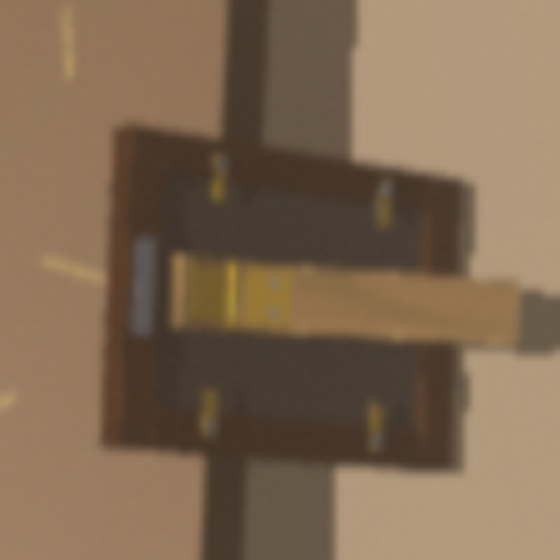

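The crop shows the frame back on the brick: back bottom corners at (470,185) and (458,470), front top at (115,125) and (102,445). The leg runs from the hinge pin (232,293) to the foot (517,315). I'll fit pose and leg angle.

```bash
cat > fit.py <<'E'
from h import *
from scipy.optimize import least_squares
def pose(p,t):
    X=np.array([0,-np.cos(t),np.sin(t)]);Z=np.array([0,np.sin(t),np.cos(t)]);R=np.stack([X,np.cross(Z,X),Z],1)
    return Ro.from_euler("z",p[2]).as_matrix()@R,np.array([p[0],p[1],8e-3*np.sin(t)])
E
python3 - <<'E'
from fit import *
c=read_camera("top");s=read_camera("side")
P=[((8,75,0),470,185),((8,-75,0),458,470),((8,75,200),131,128),((8,-75,200),120,447),((-8,75,200),115,125),((-8,-75,200),102,445),((15,0,140),232,293)]
S=[((0,0,200),(292.4,207.8)),((12,0,140),(298.4,224.8))]
def leg(a,off=0): return np.array([12,0,140])+137*np.array([np.sin(a),0,-np.cos(a)])+off*np.array([np.cos(a),0,np.sin(a)])
def res(p):
    R,o=pose(p,p[3]);w=lambda m:R@(np.array(m)/1e3)+o
    return np.concatenate([np.array(proj(c,w(m)))-(180+y/5.6,180+x/5.6) for m,x,y in P]+[np.array(proj(c,w(leg(p[4],3.5))))-(180+315/5.6,180+519/5.6)]+[.7*(np.array(proj(s,w(m)))-q) for m,q in S]+[.7*(np.array(proj(s,w(leg(p[4]))))-(286.1,260.7))])
f=least_squares(res,[.56,.2,0,.66,.4]);print(np.round(f.x,4),"tilt deg",np.degrees(f.x[3]),np.round(f.fun,1))
R,o=pose(f.x,f.x[3])
for m in((0,0,200),(8,0,200),(-8,0,200),(0,0,180),(12,0,140),leg(f.x[4]),(-8,0,0)):print(np.round(m),np.round(R@(np.array(m)/1e3)+o,4))
# tile
d=c["img"].astype(int);print(observe()["time"])
E
```

```text
[ 0.558   0.1847 -0.0483  0.7714  0.4674] tilt deg 44.20081744568222 [-1.4 -0.6  0.3 -0.3 -1.2 -0.2 -0.6 -0.8  0.  -0.7  0.  -1.   0.2  1.4
 -0.7  0.2  1.3  1.6 -1.2  1.3  0.4  1.5]
[  0   0 200] [0.5647 0.3239 0.149 ]
[  8   0 200] [0.5644 0.3182 0.1545]
[ -8   0 200] [0.565  0.3297 0.1434]
[  0   0 180] [0.564  0.31   0.1346]
[ 12   0 140] [0.5623 0.2736 0.1143]
[74.  0. 18.] [0.556  0.1442 0.0697]
[-8  0  0] [0.5582 0.1904 0.    ]
15.7
```

The leg fits at about 0.47 rad. Backing off may have folded it a touch, so I'll pinch it lightly near the foot, pull it to the stop and let go without reversing.

```bash

python3 -m inch '[[[49,24,0,0],[49,24,0,0],[49,24,0,0],[49,24,20,0],[49,23,40,0],[0,0,50,0],[0,0,50,0],[0,0,26,0],[0,0,10,0],[0,0,0,0]]]' -0.13 3
python3 -c "
from h import *
to([.5573,.170,.062],1.52)"
python3 -m inch '[[[0,0,0,0],[0,0,0,0],[0,0,0,0],[0,0,0,0]]]' 0.8 3
```

```text
time: 16.95
tool_pos: [0.5555, 0.1698, 0.0649]
tool_rot: [-3.141, 0.0, 1.518]
contact_force: [0.9, 0.4, 0.2]
opening: 0.0518
t 16.95 pos [0.5555 0.1698 0.0649] yaw 1.5179 F [0.9  0.36 0.24] open 0.0518 -> tool mm [0.3 1.8 2.9] roll -0.0021
time: 17.45
tool_pos: [0.5555, 0.1698, 0.0652]
tool_rot: [3.141, -0.0, 1.518]
contact_force: [1.1, -0.3, 0.7]
opening: 0.0164
```

```bash

python3 -m inch '[[[0,0,0,0],[0,0,0,0],[0,0,0,0],[0,0,5,0],[0,0,6,0],[0,0,0,0]]]' -0.13 3
python3 -m inch '[[[0,0,0,0],[0,0,0,0],[0,0,0,0],[0,0,0,0]]]' 0.8 3
```

```text
time: 18.2
tool_pos: [0.5548, 0.1696, 0.053]
tool_rot: [-3.14, 0.0, 1.518]
contact_force: [-0.6, 0.0, -0.2]
opening: 0.0514
time: 18.7
tool_pos: [0.5557, 0.1696, 0.054]
tool_rot: [3.141, 0.0, 1.518]
contact_force: [0.8, -1.0, 0.1]
opening: 0.0319
```

```bash

for i in 1; do python3 -m inch '[[[-0.7,0,-2,0],[-0.7,0,-2,0],[0,0,0,0]]]'; done
python3 -m inch '[[[-0.7,0,-2,0],[0,0,0,0]]]'
python3 -m inch '[[[-0.7,0,-2,0],[0,0,0,0]]]'
python3 -m inch '[[[-0.7,0,-2,0],[0,0,0,0]]]'
```

```text
time: 19.08
tool_pos: [0.555, 0.1682, 0.0578]
tool_rot: [-3.141, 0.0, 1.518]
contact_force: [0.7, -0.7, -1.7]
opening: 0.0318
time: 19.32
tool_pos: [0.555, 0.1677, 0.0599]
tool_rot: [-3.141, 0.0, 1.518]
contact_force: [0.8, -1.4, -1.3]
opening: 0.0319
time: 19.58
tool_pos: [0.5552, 0.167, 0.062]
tool_rot: [-3.142, 0.0, 1.518]
contact_force: [0.3, -0.2, -1.4]
opening: 0.0321
time: 19.82
tool_pos: [0.5552, 0.1662, 0.064]
tool_rot: [3.141, 0.0, 1.518]
contact_force: [-0.1, -0.5, -2.2]
opening: 0.0319
```

Force is a steady 1.5–2 N in z, far above the leg's own friction, so the leg is at its stop. I'll release, rise, turn the jaws across the frame's thickness and line up over the top rail.

```bash

python3 -m inch '[[[0,0,0,0],[0,0,0,0],[0,0,-5,0],[0,0,-30,0],[0,0,-50,0],[0,0,-50,0],[0,0,-50,0]]]' -1 8
python3 -m inch '[[[0,0,0,-0.175],[0,0,0,-0.175],[0,0,0,-0.175],[0,0,0,-0.175],[0,0,0,-0.175],[0,0,0,-0.175],[0,0,0,-0.175],[0,0,0,-0.175],[0,0,0,-0.175],[0,0,0,0]]]'
python3 - <<'E'
from h import *
to([.5643,.311,.118],3.093)
c=read_camera("side");t=c["img"][200:340,130:310];cv2.imwrite("pics/p8.png",cv2.resize(t,None,fx=4,fy=4,interpolation=cv2.INTER_CUBIC))
for l in ("frame_top","leg_foot","leg_hinge","frame_corner_a"):print(l,[(np.round(d["at"],1),round(d["conf"],2)) for d in place_of("side",l)[:3]])
E
```

```text
time: 20.7
tool_pos: [0.555, 0.1663, 0.251]
tool_rot: [3.141, -0.0, 1.518]
contact_force: [0.4, 0.2, -0.2]
opening: 0.0907
time: 21.95
tool_pos: [0.5552, 0.1663, 0.2492]
tool_rot: [3.142, 0.0, 3.091]
contact_force: [0.6, -0.1, -0.1]
opening: 0.0917
t 21.95 pos [0.5552 0.1663 0.2492] yaw 3.0912 F [ 0.61 -0.06 -0.06] open 0.0917 -> tool mm [ -1.8 145.  131.2] roll -0.0018
frame_top [(array([295.3, 210.8]), 0.91)]
leg_foot [(array([283.9, 262. ]), 0.59)]
leg_hinge [(array([296.6, 227.1]), 0.54)]
frame_corner_a [(array([322.8, 282.4]), 0.61)]
```

```bash

python3 -m inch '[[[0,48,0,0],[-1,48,0,0],[-1,47,0,0],[0,0,40,0],[0,0,40,0],[0,0,25,0],[0,0,0,0]]]'
python3 -m inch '[[[0,0,14,0],[0,0,9,0],[0,0,0,0]]]'
python3 -c "
from h import *
to([.5643,.309,.118],3.093)"
```

```text
time: 23.08
tool_pos: [0.5629, 0.3086, 0.1417]
tool_rot: [-3.139, -0.004, 3.092]
contact_force: [-0.1, 0.5, 0.7]
opening: 0.0918
time: 23.45
tool_pos: [0.5639, 0.3088, 0.1204]
tool_rot: [-3.141, -0.001, 3.093]
contact_force: [0.7, -0.4, 0.1]
opening: 0.0917
t 23.45 pos [0.5639 0.3088 0.1204] yaw 3.0925 F [ 0.72 -0.37  0.09] open 0.0917 -> tool mm [-0.4  0.2  2.4] roll -0.0005
```

```bash

python3 -m inch '[[[0,0,2,0],[0,0,0,0],[0,0,0,0],[0,0,0,0],[0,0,0,0],[0,0,0,0],[0,0,0,0]]]' 1 8
python3 -m inch '[[[0,0,0,0]]]'
python3 - <<'E'
from h import *
c=read_camera("side");t=c["img"][220:340,130:310];cv2.imwrite("pics/p9.png",cv2.resize(t,None,fx=4,fy=4,interpolation=cv2.INTER_CUBIC))
E
```

```text
time: 24.32
tool_pos: [0.5649, 0.3121, 0.1206]
tool_rot: [3.135, 0.003, 3.093]
contact_force: [-1.8, 13.1, 11.0]
opening: 0.0265
time: 24.45
tool_pos: [0.565, 0.3128, 0.1215]
tool_rot: [3.134, 0.004, 3.093]
contact_force: [-1.9, 10.2, 9.4]
opening: 0.0232
```

View pics/p9.png

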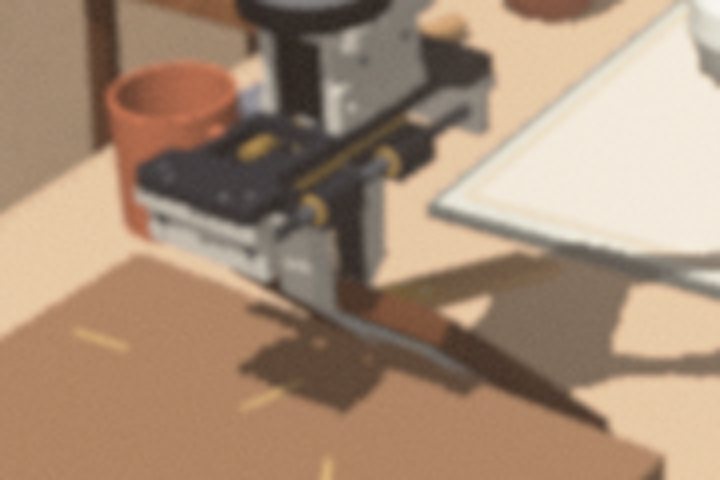

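The gripper straddles the top rail at crop (340,290) and the jaws are turning the frame upright against the brick edge (opening 23 mm, about 10 N). I'll arc up and away from the brick to relieve that.

```bash

python3 -m inch '[[[0,-8,-7,0],[0,-10,-8,0],[0,-12,-8,0],[0,0,0,0]]]'
python3 -m inch '[[[0,-16,-8,0],[0,-16,-8,0],[0,0,0,0]]]'
python3 -m inch '[[[0,-17,-6,0],[0,-17,-5,0],[0,0,0,0]]]'
```

```text
time: 25.0
tool_pos: [0.5636, 0.2813, 0.1453]
tool_rot: [3.136, 0.005, 3.093]
contact_force: [-1.9, 8.1, 10.5]
opening: 0.0193
time: 25.38
tool_pos: [0.5616, 0.2473, 0.16]
tool_rot: [3.139, 0.003, 3.092]
contact_force: [-1.8, 4.5, 7.9]
opening: 0.0178
time: 25.75
tool_pos: [0.5594, 0.2119, 0.1693]
tool_rot: [-3.141, -0.0, 3.091]
contact_force: [-2.7, 1.2, 3.7]
opening: 0.0165
```

```bash

python3 -m inch '[[[0,-4,-2,0],[0,0,0,0],[0,0,0,0],[0,0,0,0]]]' 1 30
python3 -m inch '[[[0,-5,-15,0],[0,-10,-25,0],[0,-15,-25,0],[0,0,0,0],[0,0,0,0]]]'
python3 - <<'E'
from h import *
to([.56,.2,.2],1.6)
c=read_camera("side");t=c["img"][170:350,130:370];cv2.imwrite("pics/p10.png",cv2.resize(t,None,fx=3.2,fy=3.2,interpolation=cv2.INTER_CUBIC))
for l in ("frame_top","leg_foot","leg_hinge","frame_corner_a"):print(l,[(np.round(d["at"],1),round(d["conf"],2)) for d in place_of("side",l)[:3]])
E
```

```text
time: 26.25
tool_pos: [0.5591, 0.2093, 0.1702]
tool_rot: [-3.141, -0.001, 3.093]
contact_force: [-1.0, -0.5, -5.8]
opening: 0.0159
time: 26.88
tool_pos: [0.5575, 0.1795, 0.2353]
tool_rot: [3.141, -0.001, 3.093]
contact_force: [0.1, -0.5, -6.8]
opening: 0.0155
t 26.88 pos [0.5575 0.1795 0.2353] yaw 3.0926 F [ 0.07 -0.53 -6.77] open 0.0155 -> tool mm [-1.5 20.6 35.3] roll 1.4926
frame_top [(array([215.5, 251.6]), 0.96)]
leg_foot []
leg_hinge []
frame_corner_a [(array([295. , 288.7]), 0.94), (array([279.2, 238.2]), 0.88), (array([375.3, 187.5]), 0.59)]
```

View pics/p10.png

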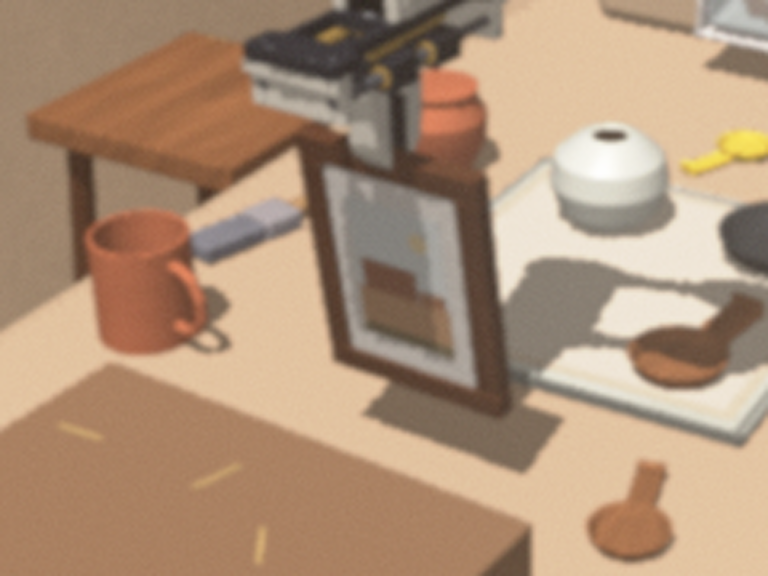

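The print hangs upright in the gripper, held at its top rail (crop 385,155), with its face towards the brick and its bottom clear. Jar at crop (610,180) and rest (680,355) are untouched. Next I'll refine the tile pose and the frame's offset in the grip.

```bash
python3 - <<'E'
from h import *
s=read_camera("side");c=read_camera("top")
for fn in("pics/top0.png","pics/top2.png"):
    im=cv2.imread(fn);hsv=cv2.cvtColor(im,cv2.COLOR_BGR2HSV)
    m=((hsv[...,1]<62)&(hsv[...,2]>110)).astype(np.uint8)
    m[:, :300]=0;m[:,460:]=0;m[:165]=0;m[320:]=0
    n,l,st,_=cv2.connectedComponentsWithStats(m);k=1+np.argmax(st[1:,4]);h=cv2.convexHull(np.argwhere(l==k)[:,::-1].astype(np.int32))
    q=cv2.approxPolyDP(h,8,True)[:,0]; b=cv2.boxPoints(cv2.minAreaRect(h))
    W=np.array([onz(c,(y,x),.012)[:2] for x,y in b]);print(fn,b.round(1).tolist(),W.mean(0),[round(np.linalg.norm(W[i]-W[i-1]),4) for i in range(4)],[round(np.degrees(np.arctan2(*(W[i]-W[i-1])[::-1])),1) for i in range(4)],len(q),q.tolist())
# frame centre x from side corners on front plane
o=observe()["tool_pos"];yaw=-.05;nrm=np.array([-np.sin(yaw),np.cos(yaw),0]);p0=o+nrm*.008
P=[]
for x,y in((300,135),(487,180),(338,355),(500,412)):
    e,d=ray(s,(170+y/3.2,130+x/3.2));P.append(e+d*(nrm@(p0-e))/(nrm@d))
P=np.array(P);print(np.round(P,4),np.round(P.mean(0),4),o)
E
```

```text
pics/top0.png [[310.79998779296875, 182.10000610351562], [440.20001220703125, 175.3000030517578], [446.8999938964844, 302.79998779296875], [317.6000061035156, 309.6000061035156]] [ 0.53828469 -0.14957783] [np.float64(0.3624), np.float64(0.3688), np.float64(0.3618), np.float64(0.3613)] [np.float64(1.8), np.float64(-88.4), np.float64(-179.4), np.float64(91.7)] 4 [[446, 302], [319, 309], [312, 183], [437, 176]]
pics/top2.png [[307.29998779296875, 182.1999969482422], [439.29998779296875, 175.3000030517578], [446.0, 302.3999938964844], [314.0, 309.3999938964844]] [ 0.53869256 -0.14341206] [np.float64(0.3613), np.float64(0.3765), np.float64(0.3606), np.float64(0.3688)] [np.float64(1.8), np.float64(-88.4), np.float64(-179.4), np.float64(91.7)] 4 [[443, 259], [314, 309], [312, 183], [437, 176]]
[[0.6239 0.1841 0.2628]
 [0.4707 0.1917 0.2697]
 [0.6027 0.1851 0.0935]
 [0.4633 0.1921 0.0937]] [0.5402 0.1883 0.1799] [0.55756298 0.1793927  0.23526876]
```

```bash

python3 -m inch '[[[0,-30,-8,0.167],[0,0,-8,0.167],[0,0,0,0.167],[0,0,0,0.167],[0,0,0,0.167],[0,0,0,0.167],[0,0,0,0.167],[0,0,0,0.167],[0,0,0,0.157],[0,0,0,0]]]'
```

```text
time: 28.48
tool_pos: [0.5563, 0.1493, 0.2517]
tool_rot: [-3.141, 0.0, 1.601]
contact_force: [-1.2, -0.5, -5.7]
opening: 0.0156
```

```bash
cat > pnp.py <<'E'
from h import *
def pnp(s,obj,pix,tool_p,tool_yaw):
    K=np.array([[s["fx"],0,s["cx"]],[0,s["fy"],s["cy"]],[0,0,1]])
    ok,rv,tv=cv2.solvePnP(np.array(obj,float)/1e3,np.array(pix,float)[:,::-1].copy(),K,None,flags=cv2.SOLVEPNP_ITERATIVE)
    R=RR(s)@cv2.Rodrigues(rv)[0];o=RR(s)@tv[:,0]+np.array(s["eye"])
    T=Ro.from_euler("xyz",[np.pi,0,tool_yaw]).as_matrix()
    print("axes world (cols x,y,z)\n",np.round(R,3),"\norigin",np.round(o,4),"top",np.round(R@[0,0,.2]+o,4))
    print("in tool: axes\n",np.round(T.T@R,3),"top-mid rel",np.round(T.T@(R@[0,0,.2]+o-tool_p)*1e3,1))
    pr=cv2.projectPoints(np.array(obj,float)/1e3,rv,tv,K,None)[0][:,0]-np.array(pix)[:,::-1];print("res",np.round(pr,1).tolist())
E
python3 - <<'E'
from pnp import *
s=read_camera("side")
px=[(170+y/3.2,130+x/3.2) for x,y in((300,135),(487,180),(338,355),(500,412))]
pnp(s,[(-8,75,200),(-8,-75,200),(-8,75,0),(-8,-75,0)],px,np.array([.5575,.1795,.2353]),3.0926)
cv2.imwrite("pics/s11.png",s["img"])
# predicted pixel of ideal hang
T=np.array([.5575,.1795,.2353]);Rz=Ro.from_euler("z",-.05).as_matrix()
print([np.round(proj(s,T+Rz@np.array([a*.075,.008,b])),1) for b in(.03,-.17) for a in(1,-1)],np.round(px,1).tolist())
E
```

```text
axes world (cols x,y,z)
 [[-0.002  1.    -0.007]
 [-0.994 -0.002  0.114]
 [ 0.114  0.007  0.993]] 
origin [0.5768 0.1161 0.0443] top [0.5755 0.1388 0.243 ]
in tool: axes
 [[-0.046 -0.999  0.012]
 [-0.992  0.047  0.113]
 [-0.114 -0.007 -0.993]] top-mid rel [-19.9 -39.8  -7.7]
res [[0.8, -0.5], [-0.9, 0.5], [-0.9, 0.5], [1.0, -0.4]]
[array([210.2, 220.4]), array([226.7, 277.3]), array([287.6, 226. ]), array([306.8, 279. ])] [[212.2, 223.8], [226.2, 282.2], [280.9, 235.6], [298.8, 286.2]]
```

```bash
python3 - <<'E'
from h import *
from scipy.optimize import least_squares
s=read_camera("side")
px=np.array([(170+y/3.2,130+x/3.2) for x,y in((300,135),(487,180),(338,355),(500,412))])
T=np.array([.5575,.1795,.2353]);Rz=Ro.from_euler("z",-.05).as_matrix()
def f(p,fp=1,fr=1):
    dx,top,pitch,roll,dy=p; R=Ro.from_euler("xyz",[pitch*fp,roll*fr,0]).as_matrix()
    # local: x=width(+x world), y=front normal, z up ; pivot at rail centre
    return np.concatenate([np.array(proj(s,T+Rz@(np.array([dx,dy,top-.01])+R@np.array([a*.075,.008,b])))) for b in(.01,-.19) for a in(1,-1)])-px.ravel()
for fp,fr,w in((0,0,.002),(1,0,.002),(1,1,.002)):
    r=least_squares(lambda p:np.append(f(p,fp,fr),p[4]/w),[0,.03,0,0,0]);print(np.round(r.x,4),np.round(r.fun,1))
for l in("frame_top","frame_corner_a","leg_foot","leg_hinge"):
  read_camera("side");print(l,[(np.round(d["at"],1),round(d["conf"],2)) for d in place_of("side",l)[:3]])
E
```

```text
[-0.014   0.0401  0.      0.     -0.0035] [-5.3  2.5 -2.9  1.6  4.  -4.2  5.4 -1.2 -1.7]
[-0.0079  0.034  -0.136  -0.     -0.001 ] [-2.3 -0.7  0.2 -1.9  0.7  0.1  1.6  2.3 -0.5]
[-0.009   0.0337 -0.1434 -0.0163 -0.0008] [-2.5 -0.3  1.1 -1.4 -0.1 -0.3  1.6  1.9 -0.4]
frame_top [(array([202.6, 258.4]), 0.76)]
frame_corner_a [(array([298.4, 255.1]), 0.92), (array([270.5, 287.1]), 0.66)]
leg_foot [(array([281.2, 295.9]), 0.76)]
leg_hinge [(array([233.6, 264.9]), 0.79), (array([376.4, 189.4]), 0.23)]
```

```bash
python3 - <<'E'
from h import *
from scipy.optimize import least_squares
s=read_camera("side");o=observe();T=np.array(o["tool_pos"]);yt=o["tool_rot"][2]-np.pi/2;print(T,yt)
Rz=Ro.from_euler("z",yt).as_matrix()@np.diag([-1,-1,1])   # frame axes when facing +x
obs=[((0,0,200),(202.6,258.4)),((8,-75,0),(298.4,255.1)),((8,75,0),(270.5,287.1)),((12,0,140),(233.6,264.9)),("leg",(281.2,295.9))]
def leg(a): return np.array([12,0,140])+137*np.array([np.sin(a),0,-np.cos(a)])
def f(p):
    dy,top,pitch,roll,a=p;R=Ro.from_euler("xyz",[roll,pitch,0]).as_matrix();r=[]
    for m,q in obs:
        m=leg(a) if isinstance(m,str) else np.array(m)
        w=T+Rz@(np.array([0,dy,top-.01])+R@((m-[0,0,190])/1e3)); r+=list(np.array(proj(s,w))-q)
    return np.array(r+[(a-.5)/.03*1, roll/.05])
r=least_squares(f,[0,.03,0,0,.5]);print(np.round(r.x,4),np.round(r.fun,1))
E
```

```text
[0.55637051 0.14918732 0.25183923] 0.029330552299047463
[ 0.0014  0.0315 -0.0956  0.      0.4886] [ 1.3 -0.1  2.3 -1.  -0.7 -0.  -3.9  1.2  1.   0.7 -0.4  0. ]
```

```bash

python3 -m inch '[[[-15,8,0,0],[-30,15,0,0],[-35,16,0,0],[-35,16,0,0],[-35,16,0,0],[-30,15,0,0],[-22,11,0,0],[-11,5,0,0],[0,0,0,0]]]'
python3 -m inch '[[[0,0,15,0],[0,0,20,0],[0,0,15,0],[0,0,0,0],[0,0,0,0]]]'
python3 - <<'E'
from h import *
from scipy.optimize import least_squares
to([.6645,-.061,.18],1.6)
o=observe();T=np.array(o["tool_pos"]);yt=o["tool_rot"][2]-np.pi/2
Rz=Ro.from_euler("z",yt).as_matrix()@np.diag([-1,-1,1])
C={n:read_camera(n) for n in("side","top")}
pts={"frame_top":(0,0,200),"leg_hinge":(12,0,140),"leg_foot":"leg","frame_corner_a":(8,75,0)}
obs=[]
for l,m in pts.items():
  for n in C:
    D=[d for d in place_of(n,l)[:3] if d["conf"]>.4]; print(l,n,[(np.round(d["at"],1),round(d["conf"],2)) for d in D])
    if D and l!="frame_corner_a": obs.append((m,n,np.array(D[0]["at"])))
    elif l=="frame_corner_a" and n=="side":
        for d in D:
            obs.append(("c",n,np.array(d["at"])))
def leg(a): return np.array([12,0,140])+137*np.array([np.sin(a),0,-np.cos(a)])
def f(p):
    dy,top,pitch,a,dx=p;R=Ro.from_euler("y",pitch).as_matrix();r=[]
    W=lambda m:T+Rz@(np.array([dx,dy,top-.01])+R@((np.array(m)-[0,0,190])/1e3))
    for m,n,q in obs:
        if m=="c": e=min([np.array(proj(C[n],W((8,k,0))))-q for k in(75,-75)],key=np.linalg.norm)
        else: e=np.array(proj(C[n],W(leg(a) if m=="leg" else m)))-q
        r+=list(e)
    return np.array(r+[(a-.5)/.03,dx/.002])
r=least_squares(f,[0,.03,-.1,.5,0],loss="soft_l1",f_scale=2);print(np.round(r.x,4),np.round(f(r.x),1))
E
```

```text
time: 30.15
tool_pos: [0.6646, -0.0618, 0.2514]
tool_rot: [-3.141, 0.0, 1.599]
contact_force: [0.0, -0.1, -4.8]
opening: 0.0152
time: 30.78
tool_pos: [0.6649, -0.0605, 0.2026]
tool_rot: [3.14, 0.0, 1.6]
contact_force: [0.0, 0.2, -5.0]
opening: 0.0156
t 30.77 pos [ 0.6649 -0.0605  0.2026] yaw 1.6002 F [ 0.01  0.24 -5.  ] open 0.0156 -> tool mm [-0.5 -0.4 22.6] roll 0.0002
frame_top side [(array([181.6, 266.7]), 0.7)]
frame_top top [(array([181.8, 348.7]), 0.6)]
leg_hinge side [(array([209.3, 275.6]), 0.91)]
leg_hinge top []
leg_foot side [(array([250.6, 299.6]), 0.92), (array([242.8, 291.7]), 0.7), (array([260.3, 327.3]), 0.43)]
leg_foot top []
frame_corner_a side [(array([263.9, 264.4]), 0.77), (array([238.9, 291.7]), 0.62)]
frame_corner_a top [(array([209.4, 325.1]), 0.59)]
[ 1.100e-03  3.450e-02 -8.610e-02  4.823e-01  2.000e-04] [ 0.7  1.6 -0.4 -0.  -4.8 -0.9 -0.8  0.2  0.8 -0.4  1.8 -0.  -0.6  0.1]
```

```bash

python3 -m inch '[[[0,0,8,0],[0,0,6,0],[0,0,3,0],[0,0,0,0]]]'
python3 -m inch '[[[0,0,2,0],[0,0,1.5,0],[0,0,0,0]]]'
python3 -m inch '[[[0,0,1.5,0],[0,0,1.5,0],[0,0,0,0]]]'
```

```text
time: 31.78
tool_pos: [0.6643, -0.0607, 0.1845]
tool_rot: [-3.141, -0.0, 1.6]
contact_force: [0.2, 1.0, -5.4]
opening: 0.0155
time: 32.15
tool_pos: [0.6654, -0.0615, 0.1833]
tool_rot: [3.138, 0.002, 1.599]
contact_force: [0.5, -3.0, 5.5]
opening: 0.0152
time: 32.52
tool_pos: [0.6667, -0.0618, 0.1831]
tool_rot: [3.133, 0.003, 1.599]
contact_force: [0.5, -2.7, 15.4]
opening: 0.0152
```

```bash

python3 -m inch '[[[0,0,-3,0],[0,0,0,0]]]'
python3 -m inch '[[[0,0,-0.5,0],[0,0,0,0]]]'
python3 -c "
from h import *
to([.6645,-.061,.1835],1.6)
c=read_camera('side');cv2.imwrite('pics/s12.png',cv2.resize(c['img'][150:330,190:430],None,fx=3.2,fy=3.2,interpolation=cv2.INTER_CUBIC))"
```

```text
time: 32.78
tool_pos: [0.6655, -0.0615, 0.1833]
tool_rot: [3.138, 0.002, 1.6]
contact_force: [0.5, -3.4, 7.9]
opening: 0.0155
time: 33.02
tool_pos: [0.6653, -0.0614, 0.1833]
tool_rot: [3.139, 0.002, 1.599]
contact_force: [0.6, -2.5, 6.4]
opening: 0.0155
t 33.02 pos [ 0.6653 -0.0614  0.1833] yaw 1.5995 F [ 0.63 -2.52  6.38] open 0.0155 -> tool mm [ 0.5 -0.8 -0.2] roll -0.0005
```

View pics/s12.png

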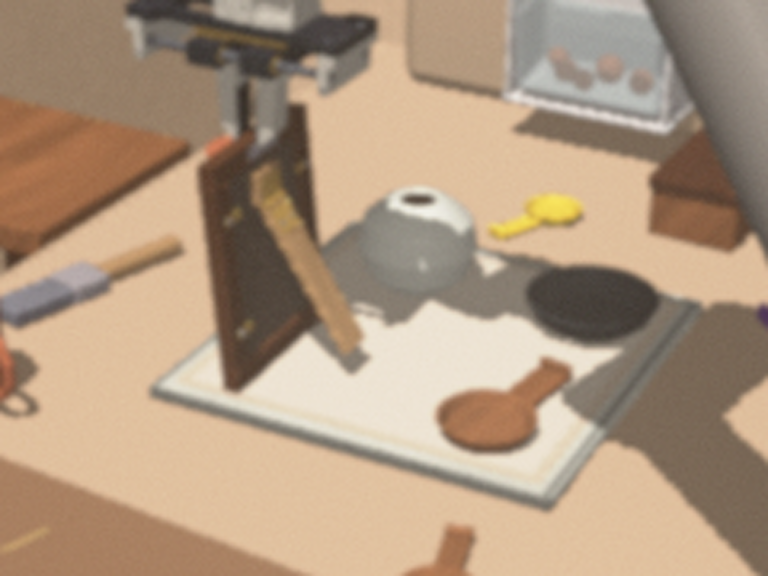

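The view from behind shows the print upright on the tile, with its near bottom corner at crop (233,388). The leg is out to (350,345) and its end is still off the tile. Jar (420,235), dish (590,300) and rest (490,420) are clear. Next I'll open to a loose slot and lean it back with the fingers around the rail.

```bash

python3 -m inch '[[[0,0,-1,0],[0,0,0,0],[0,0,0,0],[0,0,0,0]]]' 0.435 5
python3 -m inch '[[[0,-4,0,0],[0,-4,0,0],[0,-4,0,0],[0,-4,0,0],[0,-4,0,0],[0,0,0,0]]]'
python3 - <<'E'
from h import *
to([.6006,-.061,.1835],1.6)
read_camera("side")
for l in("frame_top","leg_hinge","leg_foot","frame_corner_a"):print(l,[(np.round(d["at"],1),round(d["conf"],2)) for d in place_of("side",l)[:3]])
E
```

```text
time: 33.58
tool_pos: [0.6644, -0.0606, 0.1825]
tool_rot: [-3.141, -0.0, 1.6]
contact_force: [-0.9, -0.8, 0.3]
opening: 0.0261
time: 34.33
tool_pos: [0.6443, -0.0613, 0.183]
tool_rot: [3.141, 0.0, 1.6]
contact_force: [0.3, -0.3, -0.6]
opening: 0.026
t 34.33 pos [ 0.6443 -0.0613  0.183 ] yaw 1.5998 F [ 0.27 -0.31 -0.57] open 0.026 -> tool mm [  1.6 -43.6  -0.5] roll -0.0002
frame_top [(array([279.4, 344.1]), 0.46)]
leg_hinge [(array([212.3, 278.5]), 0.57)]
leg_foot [(array([258.8, 299.1]), 0.95)]
frame_corner_a [(array([250.7, 293.6]), 0.74), (array([271.6, 263.1]), 0.66)]
```

```bash

python3 -m inch '[[[0,-4,0,0],[0,-4,0,0],[0,-4,0,0],[0,-4,0,0],[0,-4,0,0],[0,0,0,0]]]'
python3 -m inch '[[[0,-3,0,0],[0,-3,0,0],[0,-3,0,0],[0,0,0,0]]]'
python3 -m inch '[[[0,-3,0,0],[0,-3,0,0],[0,-3,0,0],[0,0,0,0]]]'
python3 - <<'E'
from h import *
to([.6006,-.061,.1835],1.6)
read_camera("side")
for l in("frame_top","leg_hinge","leg_foot","frame_corner_a"):print(l,[(np.round(d["at"],1),round(d["conf"],2)) for d in place_of("side",l)[:3]])
E
```

```text
time: 35.33
tool_pos: [0.6241, -0.0619, 0.1829]
tool_rot: [-3.141, 0.0, 1.6]
contact_force: [-0.2, 0.5, 1.0]
opening: 0.026
time: 35.83
tool_pos: [0.6153, -0.0622, 0.1829]
tool_rot: [-3.141, 0.0, 1.6]
contact_force: [-1.2, -0.2, -0.4]
opening: 0.0259
time: 36.33
tool_pos: [0.6063, -0.0625, 0.1829]
tool_rot: [-3.142, 0.0, 1.6]
contact_force: [-0.1, -0.7, -0.9]
opening: 0.0259
t 36.33 pos [ 0.6063 -0.0625  0.1829] yaw 1.5997 F [-0.12 -0.67 -0.88] open 0.0259 -> tool mm [ 1.6 -5.6 -0.6] roll -0.0003
frame_top [(array([198.9, 287.9]), 0.6)]
leg_hinge [(array([220.5, 291.1]), 0.91)]
leg_foot [(array([266.6, 302.5]), 0.91)]
frame_corner_a [(array([270.9, 264.4]), 0.79), (array([249.1, 292.5]), 0.56), (array([196.2, 287.5]), 0.45)]
```

```bash

python3 -m inch '[[[0,-3,0,0],[0,-3,0,0],[0,0,0,0]]]'
python3 - <<'E'
from h import *
from scipy.optimize import least_squares
s=read_camera("side");o=[]
for l,m in(("leg_hinge",(12,0,140)),("leg_foot",(77.7,0,19.8)),("frame_top",(0,0,200)),("frame_corner_a",0)):
    for d in place_of("side",l)[:1 if m else 2]: o.append((m,np.array(d["at"])));print(l,np.round(d["at"],1),round(d["conf"],2))
def W(p,m):
    x,y,yaw,t=p  # B back-bottom mid at z=.012, lean back t
    R=Ro.from_euler("z",yaw).as_matrix()@np.diag([-1,-1,1])@Ro.from_euler("y",t).as_matrix()
    return np.array([x,y,.012])+R@((np.array(m)-[8,0,0])/1e3)
def f(p):
    r=[]
    for m,q in o: r+=list(np.array(proj(s,W(p,m)))-q) if m else list(min([np.array(proj(s,W(p,(8,k,0))))-q for k in(75,-75)],key=np.linalg.norm))
    return np.array(r)
r=least_squares(f,[.64,-.06,.03,.26],loss="soft_l1",f_scale=1.5);print(np.round(r.x,4),np.round(r.fun if 0 else f(r.x),1),"foot",W(r.x,(77.7,0,19.8)))
to([.6006,-.061,.1835],1.6)
E
```

```text
time: 36.95
tool_pos: [0.6004, -0.0626, 0.183]
tool_rot: [3.141, 0.0, 1.6]
contact_force: [0.3, 0.5, 0.9]
opening: 0.0262
leg_hinge [217.  290.9] 0.58
leg_foot [262.8 298.1] 0.77
frame_top [196.9 289. ] 0.57
frame_corner_a [248.6 294.4] 0.94
frame_corner_a [269.2 263. ] 0.9
[ 0.6478 -0.0754 -0.0852  0.2399] [ 0.  -1.6  1.8  2.4 -1.2  0.9 -1.4 -0.   0.4 -1.1] foot [ 0.5756284  -0.06920514  0.01467418]
t 37.2 pos [ 0.6006 -0.0626  0.1829] yaw 1.5998 F [-0.15  0.07 -0.61] open 0.0261 -> tool mm [ 1.6  0.1 -0.6] roll -0.0002
```

```bash

python3 -m inch '[[[0,-2,0,0],[0,-2,0,0],[0,0,0,0]]]'
python3 -m inch '[[[0,0,0,0],[0,0,0,0],[0,0,0,0],[0,0,0,0]]]' 0 5
python3 -m inch '[[[0,0,-10,0],[0,0,-30,0],[0,0,-50,0],[-30,-30,-10,0],[-40,-50,0,0],[-40,-50,0,0],[-40,-50,0,0],[-20,-40,0,0],[-20,-30,0,0],[0,0,0,0]]]'
python3 - <<'E'
from h import *
to([.6,0,.2])
c=read_camera("top");s=read_camera("side")
cv2.imwrite("pics/top3.png",c["img"])
for n in("top","side"):
  for l in("leg_hinge","leg_foot","frame_top","frame_corner_a","jar","dish","rest","tile","tile_front","bare_spot"):print(n,l,[(np.round(d["at"],1).tolist(),round(d["conf"],2)) for d in place_of(n,l)[:3]])
a=cv2.resize(c["img"][165:320,300:460],None,fx=2.55,fy=2.55,interpolation=cv2.INTER_CUBIC)
b=cv2.resize(s["img"][165:320,230:390],None,fx=2.4,fy=2.55,interpolation=cv2.INTER_CUBIC)
cv2.imwrite("pics/p13.png",np.hstack([a,b]))
E
```

```text
time: 37.58
tool_pos: [0.5963, -0.0628, 0.1829]
tool_rot: [-3.142, 0.0, 1.6]
contact_force: [-0.9, -0.9, -0.3]
opening: 0.0257
time: 38.08
tool_pos: [0.5965, -0.0627, 0.1828]
tool_rot: [-3.142, 0.0, 1.6]
contact_force: [0.2, 0.5, -0.3]
opening: 0.0458
time: 39.33
tool_pos: [0.3543, -0.2581, 0.2839]
tool_rot: [3.141, 0.002, 1.596]
contact_force: [1.0, 0.3, 0.7]
opening: 0.046
t 39.33 pos [ 0.3543 -0.2581  0.2839] yaw 1.5963 F [0.96 0.28 0.71] open 0.046 -> tool mm [251.8 252.2  83.9] roll None
top leg_hinge [([280.4, 349.1], 0.65), ([203.9, 349.7], 0.57), ([241.4, 179.6], 0.42)]
top leg_foot [([234.6, 351.4], 0.63)]
top frame_top []
top frame_corner_a [([205.4, 374.5], 0.72), ([209.7, 322.6], 0.68)]
top jar [([217.5, 405.7], 0.81)]
top dish [([279.0, 414.4], 0.81)]
top rest [([227.0, 475.6], 0.72), ([299.7, 273.7], 0.7), ([343.4, 466.2], 0.65)]
top tile [([242.0, 378.3], 0.73)]
top tile_front [([182.6, 380.3], 0.82), ([213.5, 406.2], 0.16)]
top bare_spot []
side leg_hinge [([218.7, 292.7], 0.76), ([375.5, 191.9], 0.65)]
side leg_foot [([264.9, 300.0], 0.68), ([249.0, 376.5], 0.66)]
side frame_top [([195.9, 292.0], 0.77)]
side frame_corner_a [([247.6, 292.2], 0.94), ([271.6, 262.1], 0.88)]
side jar [([238.9, 320.7], 0.61), ([271.7, 263.6], 0.51), ([247.4, 293.5], 0.28)]
side dish [([249.7, 373.8], 0.92)]
side rest [([279.5, 347.1], 0.84), ([217.3, 358.7], 0.65), ([335.6, 329.2], 0.55)]
side tile [([260.2, 323.5], 0.7), ([261.3, 277.3], 0.52), ([239.7, 322.3], 0.35)]
side tile_front [([245.0, 269.1], 0.95)]
side bare_spot [([271.2, 259.8], 0.67)]
```

View pics/p13.png

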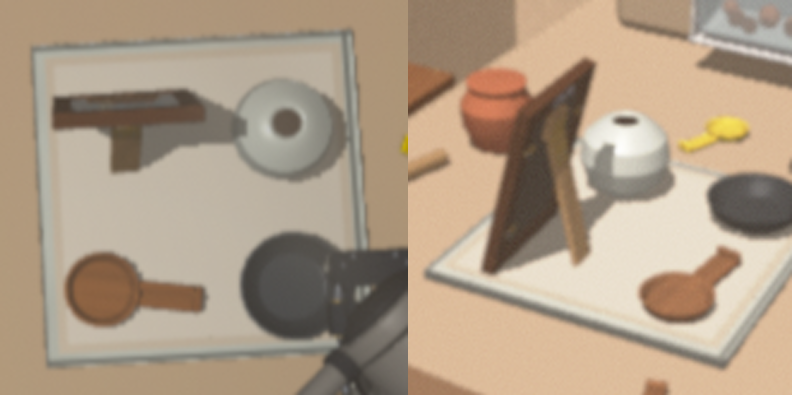

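It stands on its leg. In the top half the frame spans crop (53,97)–(205,122), parallel to the tile's front edge (slope -0.046 against -0.047), with its leg towards (125,170). Jar, dish and rest look unmoved. I'll check the centring.

```bash

python3 - <<'E'
from h import *
from scipy.optimize import least_squares
s=read_camera("side");c=read_camera("top")
o=[((8,75,0),c,(205.4,374.5)),((8,-75,0),c,(209.7,322.6)),((12,0,140),c,(203.9,349.7)),((77.7,0,19.8),c,(234.6,351.4)),((12,0,140),s,(218.7,292.7)),((77.7,0,19.8),s,(264.9,300)),((0,0,200),s,(195.9,292)),((8,75,0),s,(247.6,292.2)),((8,-75,0),s,(271.6,262.1))]
def W(p,m):
    x,y,yaw,t=p
    R=Ro.from_euler("z",yaw).as_matrix()@np.diag([-1,-1,1])@Ro.from_euler("y",t).as_matrix()
    return np.array([x,y,.012])+R@((np.array(m)-[8,0,0])/1e3)
f=lambda p:np.concatenate([np.array(proj(k,W(p,m)))-q for m,k,q in o])
r=least_squares(f,[.64,-.06,.03,.26],loss="soft_l1",f_scale=1.5);print(np.round(r.x,4),np.round(f(r.x),1))
B=W(r.x,(8,0,0));F=W(r.x,(77.7,0,19.8));print("B",B,"foot",F,"mid",(B+F)/2)
# tile estimates
e=[np.array([.5385,-.1496])];a=.029;R2=np.array([[np.cos(a),-np.sin(a)],[np.sin(a),np.cos(a)]])
for k,q in((c,(182.6,380.3)),(s,(245,269.1)),(c,(180,377)),(s,(243,269))): e.append(onz(k,q,.012)[:2]-R2@[.18,0])
for k,q in((c,(242,378.3)),(s,(260.2,323.5))): e.append(onz(k,q,0)[:2])
e=np.array(e);print(np.round(e,4).tolist());m=np.median(e,0);print("spot",m+R2@[.065,.088],"jar exp",m+R2@[.065,-.088],[np.round(onz(k,q,.012)[:2],4) for k,q in((c,(217.5,405.7)),(s,(238.9,320.7)))])
print("bare net",onz(s,(271.2,259.8),.012), "tile edges pics frame front-top px", np.round(proj(c,W(r.x,(-8,75,200)))),np.round(proj(c,W(r.x,(-8,-75,200)))))
print(observe()["time"])
E
```

```text
[ 0.6413 -0.0673  0.0303  0.2396] [-0.4  0.5 -1.8 -0.4  8.   1.2 -3.  -1.3 -0.6 -2.   0.3  2.7  0.8 -0.6
  0.6  0.1  0.8  3. ]
B [ 0.64126827 -0.06729814  0.012     ] foot [ 0.56889382 -0.06949018  0.01469526] mid [ 0.60508105 -0.06839416  0.01334763]
[[0.5385, -0.1496], [0.5276, -0.1645], [0.5309, -0.1311], [0.5354, -0.1554], [0.5376, -0.1412], [0.5389, -0.1492], [0.5441, -0.1435]]
spot [ 0.60004673 -0.05939689] jar exp [ 0.60515002 -0.23532289] [array([ 0.6055, -0.2279]), array([ 0.5996, -0.2317])]
bare net [0.65457364 0.00908776 0.012     ] tile edges pics frame front-top px [204. 382.] [208. 322.]
40.525
```

```bash

python3 - <<'E'
from h import *
from scipy.optimize import least_squares
s=read_camera("side");c=read_camera("top")
L="L"
o=[((8,75,0),c,(205.4,374.5)),((8,-75,0),c,(209.7,322.6)),(L,c,(234,350.5)),((12,0,140),s,(218.7,292.7)),(L,s,(265.5,300)),((0,0,200),s,(195.9,292)),((8,75,0),s,(247.6,292.2)),((8,-75,0),s,(271.6,262.5))]
for l in("leg_foot","frame_corner_a","leg_hinge","frame_top"):
    for n in("side","top"): print(l,n,[(np.round(d["at"],1).tolist(),round(d["conf"],2)) for d in place_of(n,l)[:2]])
def W(p,m):
    x,y,yaw,a=p
    foot=np.array([12+137*np.sin(a),0,140-137*np.cos(a)]);t=np.arctan2(foot[2],foot[0]-8)-.012
    R=Ro.from_euler("z",yaw).as_matrix()@np.diag([-1,-1,1])@Ro.from_euler("y",t).as_matrix()
    return np.array([x,y,.012])+R@(((foot if m is L else np.array(m))-[8,0,0])/1e3)
f=lambda p:np.concatenate([np.array(proj(k,W(p,m)))-q for m,k,q in o])
r=least_squares(f,[.64,-.06,.03,.45],loss="soft_l1",f_scale=1.5);print(np.round(r.x,4),np.round(f(r.x),1))
J=r.jac;print("sd",np.sqrt(np.diag(np.linalg.inv(J.T@J)))*1.5)
for a in(.38,.42,.46,.5):
    q=least_squares(lambda p:f([*p,a]),r.x[:3],loss="soft_l1",f_scale=1.5);print(a,q.cost)
print(observe()["time"])
E
```

```text
leg_foot side [([262.7, 301.9], 0.97), ([278.1, 347.2], 0.71)]
leg_foot top [([232.3, 346.5], 0.64)]
frame_corner_a side [([246.6, 292.3], 0.77), ([271.1, 264.8], 0.6)]
frame_corner_a top [([210.0, 322.2], 0.6), ([209.3, 375.7], 0.56)]
leg_hinge side [([220.2, 286.7], 0.89), ([242.0, 272.3], 0.7)]
leg_hinge top [([209.2, 348.0], 0.69)]
frame_top side [([196.0, 293.1], 0.97)]
frame_top top [([211.0, 352.1], 0.82)]
[ 0.641  -0.0672  0.0287  0.4814] [-0.3  0.5 -1.8 -0.4 -3.1 -0.5 -0.1 -1.1  0.1  2.   1.4  0.6  0.6  0.2
  0.9  2.6]
sd [0.00337256 0.00234958 0.03837478 0.05062722]
0.38 16.692868472572705
0.42 12.445481710256562
0.46 10.610145657353943
0.5 10.543706712478398
41.025
```

```bash
python3 -c "
from cell import *
print(observe()['time']); print(hand_in())"
```

```text
41.025
the job is handed in; nothing more can be done
None
```

The framed print stands on its unfolded leg on the bare part of the tile, facing the front edge, and I handed the job in at 41 s. The robot is clear of everything.

**How it went:** I pinched the leg and swung it to its stop, then pulled it to the stop a second time because easing off might have folded it slightly. I gripped the top rail, brought the print upright, carried it over and turned it, and lowered it onto the tile. I then leaned it back onto its leg inside a loosened grip.

**Last checks:**
- **Squareness:** in the last picture the frame is parallel to the tile's front edge (fitted turn 0.029 rad, the same as the tile's).
- **Leg:** the best fit is 0.48 rad, but uncertain by about 0.05. Anything from 0.46 to the 0.50 stop fits equally well, so that fit does not prove it is fully open. The 1.5–2 N felt when I pulled it to its stop is the stronger evidence.
- **Centring:** the footprint's middle is about 5 mm forward of my estimate of the bare spot and 8–9 mm towards the jar. My estimates of the tile's centre themselves disagree by up to about 1–3 cm, and I left the print where it was.
- **Jar, dish and rest:** they look unmoved in the last picture, and nothing touched them as far as I could see.

**What did not go smoothly:**
- The first pinch on the leg, and the first try when I went back to it, closed above the leg and missed.
- The frame slid and flattened from 38° to about 44° while the leg opened.
- While being set down, the print was briefly pressed on the tile with about 20 N before I eased off.

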